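# Gauge the gap round a light table's new pane and pack it with the leaf that binds

## Task

The light table's new glass pane still slides about in its frame. Try the gauge leaves gently in the open gap along the pane's near edge, starting with the thinnest and going up one size at a time, until one binds between the bead and the glass; leave that one standing in the gap, pushed fully home, to hold the pane. Put the leaves that were too loose back upright in the rack, in any free slot, and leave everything else on the desk alone.

Things in the scene. Friction and masses are not known exactly. Their poses are not given: they have to be found in the camera images.
- lightbox: table-top light table, fixed: aluminium case 300 (x) by 320 (y) by 62 mm high, white glass pane 224 by 280 mm flush with its top. Origin: centre of its underside; x away from the robot at yaw 0. Between the pane's near edge (x = -100 mm) and a rigid dark steel bead on the robot's side, flush too, runs the open gap, 280 mm long along y
- pane_edge (a point): middle of the near top edge of the pane at rest, 62 mm above the desk; axes of the light table. From it the gap opens towards -x; its width is not known, 2.3 to 7.7 mm (to the bead's face). It is as wide all along
- gap_floor (a point): point on the floor of the gap, 16 mm below pane_edge and 5 mm to -x of it; axes of the light table. A leaf is fully home when its tip stands on this floor; its handle is then 4 mm above the pane
- pane_mid (a point): point on the pane's top, over the light table's centre. A rubber seal backs its far edge: the pane never turns; pushed to +x it yields: 3.2 N to start, 0.9 N more per mm, solid stop at 2.6 mm; it springs back. A leaf thicker than the gap by up to 2 mm pushes the pane back as its tapered tip is pressed in (under 15 N) and is then pinched: it binds and drags. A thinner leaf has play and slides freely
- rack: wooden rack, fixed: 60 (x) by 190 (y) by 32 mm high, origin: centre of its underside. Four slots at x = 0, y = -66, -22, 22, 66 mm, each 14 (x) by 26 (y) mm and 26 mm deep. A racked leaf's handle rests on the rack's top, its tip at z = 12 mm, its x axis along the rack's. The leaves stand in no particular order
- leaf4: gauge leaf 4 mm thick: steel blade under a yellow handle. Origin: centre of the blade's tip; z up, x across the thickness, y along the width. Blade 4 (x) by 20 (y) by 20 mm long; its lowest 6 mm taper by 1.6 mm a face to 0.8 mm. Handle 22 (x) by 30 (y) by 40 mm, from z = 20 to 60 mm. 28 to 50 g. Starts upright in a rack slot
- leaf6: gauge leaf 6 mm thick: steel blade under a green handle. Origin: centre of the blade's tip; z up, x across the thickness, y along the width. Blade 6 (x) by 20 (y) by 20 mm long; its lowest 6 mm taper by 1.6 mm a face to 2.8 mm. Handle 22 (x) by 30 (y) by 40 mm, from z = 20 to 60 mm. 28 to 50 g. Starts upright in a rack slot
- leaf8: gauge leaf 8 mm thick: steel blade under a blue handle. Origin: centre of the blade's tip; z up, x across the thickness, y along the width. Blade 8 (x) by 20 (y) by 20 mm long; its lowest 6 mm taper by 1.6 mm a face to 4.8 mm. Handle 22 (x) by 30 (y) by 40 mm, from z = 20 to 60 mm. 28 to 50 g. Starts upright in a rack slot
- leaf10: gauge leaf 10 mm thick: steel blade under a red handle. Origin: centre of the blade's tip; z up, x across the thickness, y along the width. Blade 10 (x) by 20 (y) by 20 mm long; its lowest 6 mm taper by 1.6 mm a face to 6.8 mm. Handle 22 (x) by 30 (y) by 40 mm, from z = 20 to 60 mm. 28 to 50 g. Starts upright in a rack slot
- tape: roll of brown tape lying flat, 90 mm across, 24 mm high; bystander
- mug: blue mug, 80 mm across, 95 mm high; bystander
- eraser: dark eraser, 55 x 22 x 13 mm; bystander, lying in front of the robot
- driver: screwdriver lying on the desk; bystander
- pegbar: steel animation peg bar, 20 x 270 x 3 mm with three short pegs, lying in line with the robot x axis; bystander
There are look-alikes about, which are no part of the job. There is more than one size of the leaf4; the one meant has the size given above. There is more than one size of the rack; the one meant has the size given above.

How it is judged:
By the outcome, as a careful person would: the job done as asked, in the order asked, and still so for the second after the job is handed in, with the robot touching nothing.
It also fails if it takes over 72 s, if anything falls off the work surface, if the arm or the gripper's body presses on something with over 40 N, if the wrist force passes 120 N, or if a joint passes its speed limit or range.

## Robot

A 6-joint arm with a two-finger parallel gripper is mounted at the origin on the work surface. World frame = base frame: x ahead of the robot, y to its left, z up, the work surface at z = 0. Lengths are in m, angles in degrees, forces in N, time in s.
With the tool pointing down it reaches from about 0.4 to 0.825 m from the base axis. Payload 7 kg.
Tool frame: the origin (TCP) lies midway between the tips of the shut fingers; the grasp point (between the pads) lies 19 mm behind it; z points along the fingers, y is the direction in which the jaws open and shut (so a half turn about z gives the same grasp; the last joint's range is limited). The gripper opens to 88 mm and grips with 3 to 60 N. Pads are 19 mm wide; open, the fingers measure 130 mm over their backs; the gripper's body (78 mm by 193 mm) begins 47 mm behind the grasp point.
Start: joints at [87.095, 20.546, 0.682, 0, -70.136, -16.507], TCP at [0.224, 0.637, 0.227] pointing down, gripper open.
Joint ranges: [-176.03, 176.03], [-82.01, 121.73], [-58.28, 71.71], [-173.87, 95.51], [-174.79, -0.11], [-173.66, 173.66]. Speed limits (degrees/s): [136.94, 136.94, 172.46, 180, 180, 180].

## Interface

Orientations are given as a 3x3 rotation matrix whose columns are the frame's x, y, z axes.
In Python, from rig import robot gives the robot as it stands. Calls block until the motion is done:
- robot.goto(position, orientation): joint-space move of the TCP to a pose.
- robot.servo_line(position, ori=None, speed=0.15): straight line of the TCP; ori=None keeps the orientation; speed is the mean speed in m/s.
- robot.movej(angles): joint-space move.
- robot.move_gripper(opening): opening from 0.0 (shut) to 1.0 (fully open); the grip force is fixed at half the most; returns when the fingers have stopped.
- robot.dwell(seconds).
- robot.ik(position, orientation): joint angles nearest the present ones, or None.
- robot.grab_frame(name): name is "scene" or "side" or "wrist"; returns (picture, depth): 480x640x3 uint8, red, green, blue; 480x640 float32, m along the optical axis (not along the pixel's ray), 0 where there is no reading.
- robot.camera_info(name): a dict with "vfov" (degrees; the focal length in pixels is half the picture's height over the tangent of half this angle, whatever the lens; pixels are square), "cx", "cy" (the principal point, pixels), "view" (4x4, takes a point from world to camera coordinates); the wrist camera has in their place "T_tool_cam" (4x4, takes a point from camera to tool coordinates, whose origin is the TCP and whose axes are the flange's). Camera axes: x right, y down, z forward; pixel columns grow to the right and rows downward; lengths in m; the calibration is good to about 2 mm. A picture is of the moment at which its call begins: read the wrist's pose just before it. camera_info takes no time and is no camera call.
A pose or a line that the arm cannot do raises robot.Unreachable and nothing moves.
- robot.job_done(): hands the job in, once; it reports no verdict.
Readings, each from a call of its own:
- robot.read_t(): time.
- robot.read_qpos(): joint angles.
- robot.read_qvel(): joint speeds.
- robot.read_effort(): joint torques, N m.
- robot.read_position(): TCP position.
- robot.read_tcp_rot(): TCP orientation.
- robot.read_force(): force on the tool from outside, world axes, zero at the start.
- robot.read_ft_torque(): the same for the moment, N m.
- robot.read_grip_width(): opening from 0.0 (shut) to 1.0 (fully open).
Only numpy, scipy, OpenCV 4.12 (cv2) and the standard library are available. Lean on these libraries where they do the work, as an engineer would, in place of code of your own. Each camera call takes 0.05 s, during which the arm holds its last target. There are 200 camera calls.

## Working session

There is one attempt and no reset: what is moved stays moved. The work goes in short steps, each a Python script; the robot and the scene stay as the last script left them, time stands still between calls to the robot, and variables do not carry over. Pictures are saved under pics/ and viewed, about 8 in all and at most 12, crops included, and the job is handed in when it is done.

```bash
ls; mkdir -p pics; python3 - <<'E'
from rig import robot
import cv2,numpy as np
ims=[]
for n in ("scene","side","wrist"):
    p,d=robot.grab_frame(n); np.savez(f"pics/{n}0.npz",p=p,d=d)
    cv2.imwrite(f"pics/{n}0.png",p[:,:,::-1]); print(n,robot.camera_info(n))
print(robot.read_t(),robot.read_position(),robot.read_tcp_rot(),robot.read_force())
E
```

```text
pics
scene {'vfov': 49.89926557658185, 'cx': 326.9929154615149, 'cy': 242.69580436822173, 'view': array([[-0.65166185,  0.75838683,  0.01364709,  0.29094555],
       [ 0.39238137,  0.35245139, -0.84959689, -0.16938791],
       [-0.64913303, -0.54829502, -0.52725599,  1.67820986],
       [ 0.        ,  0.        ,  0.        ,  1.        ]])}
side {'vfov': 47.149971881566046, 'cx': 322.83772546518054, 'cy': 237.0855564336901, 'view': array([[-0.9982561 , -0.05889404, -0.00403163,  0.5178315 ],
       [-0.04107244,  0.74198688, -0.66915508,  0.03528546],
       [ 0.04240066, -0.66782256, -0.74311185,  1.57548366],
       [ 0.        ,  0.        ,  0.        ,  1.        ]])}
wrist {'vfov': 66.76532363539373, 'cx': 320.2381211428863, 'cy': 238.50674402009545, 'T_tool_cam': array([[-6.74198002e-05, -9.53958103e-01, -2.99939883e-01,
         8.22272674e-02],
       [ 9.99999859e-01, -2.22284286e-04,  4.82196977e-04,
        -3.83041412e-04],
       [-5.26667636e-04, -2.99939808e-01,  9.53957983e-01,
        -1.56857082e-01],
       [ 0.00000000e+00,  0.00000000e+00,  0.00000000e+00,
         1.00000000e+00]])}
0.15 [0.22422153 0.63625854 0.22583001] [[ 9.43127259e-01 -3.32431751e-01 -3.22552801e-04]
 [-3.32431889e-01 -9.43126434e-01 -1.25248473e-03]
 [ 1.12157621e-04  1.28847933e-03 -9.99999164e-01]] [-0.0898969  -0.37967196 -0.41289625]
```

View pics/scene0.png

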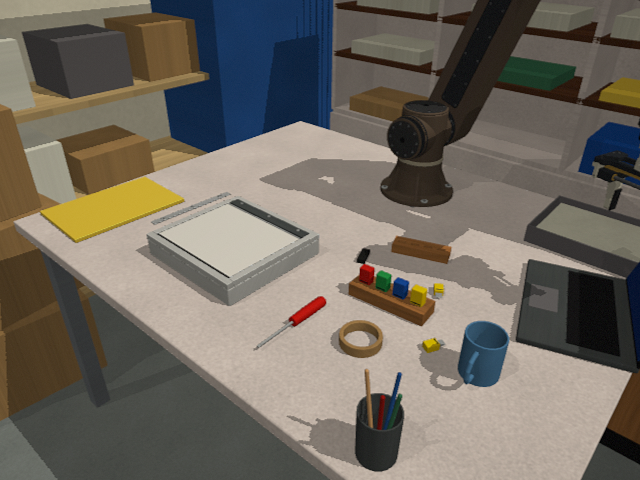

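View pics/side0.png

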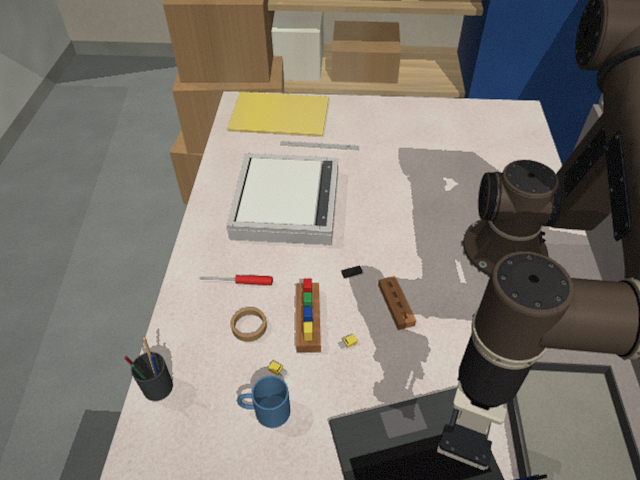

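The scene view shows the rack with red, green, blue and yellow leaves at (365-420, 270-295) and the light table at (233,240) with its dark gap side on the robot's side. The side view shows the rack at (308,315) and the light table at (285,198), with the bead strip at (327,193). The empty rack at (397,302) and the loose yellow leaves are look-alikes.

```bash
cat > h.py <<'E'
import numpy as np, cv2
from rig import robot
def cloud(name,d,info=None,Twc=None):
    i=info or robot.camera_info(name); f=240/np.tan(np.radians(i['vfov']/2))
    v,u=np.mgrid[0:480,0:640]
    P=np.stack([(u-i['cx'])/f*d,(v-i['cy'])/f*d,d],-1)
    T=Twc if Twc is not None else np.linalg.inv(i['view'])
    W=P@T[:3,:3].T+T[:3,3]; W[d==0]=np.nan
    return W
def wrist():
    p=robot.read_position();R=robot.read_tcp_rot()
    T=np.eye(4);T[:3,:3]=R;T[:3,3]=p
    pic,d=robot.grab_frame("wrist"); i=robot.camera_info("wrist")
    return pic,d,cloud("wrist",d,i,T@i['T_tool_cam'])
def rect(W,m):
    q=W[m][:,:2].astype(np.float32)
    c,s,a=cv2.minAreaRect(q*1000); return np.round(c,1),np.round(s,1),round(a,2),len(q),np.round(np.nanmedian(W[m][:,2])*1000,1)
def masks(p):
    h=cv2.cvtColor(p,cv2.COLOR_RGB2HSV); H,S,V=h[...,0],h[...,1],h[...,2]; ok=(S>150)&(V>60)
    return dict(red=ok&((H<6)|(H>174)),green=ok&(H>45)&(H<80),blue=ok&(H>100)&(H<125),yellow=ok&(H>22)&(H<33))
E
python3 - <<'E'
from h import *
for n in ("side","scene"):
    z=np.load(f"pics/{n}0.npz");p,d=z['p'],z['d'];W=cloud(n,d)
    X,Y,Z=W[...,0],W[...,1],W[...,2]
    roi=np.zeros(d.shape,bool)
    if n=="side": roi[275:358,290:326]=1
    else: roi[255:325,340:438]=1
    for k,m in masks(p).items():
        mm=roi&m&(Z>.062)&(Z<.085); 
        if mm.sum()>5: print(n,k,rect(W,mm))
    mm=roi&(Z>.024)&(Z<.039); print(n,"rack",rect(W,mm))
    b=np.zeros(d.shape,bool)
    if n=="side": b[145:245,225:345]=1
    else: b[190:300,140:325]=1
    print(n,"box",rect(W,b&(Z>.054)&(Z<.07)))
    for k,px in dict(tape=(248,324),mug=(272,395),pot=(150,370),er=(352,272),lrack=(396,300)).items():
        if n=="side": print(k,W[px[1],px[0]].round(3))
E
```

```text
side red (array([546.7, 208.6]), array([20.5, 32.5]), 4.38, 90, np.float64(72.2))
side green (array([542.8, 252.2]), array([18.2, 28.1]), 11.83, 45, np.float64(71.9))
side blue (array([538.8, 294. ]), array([17.4, 33.2]), 4.32, 97, np.float64(72.0))
side yellow (array([535.4, 338.1]), array([17.1, 31.5]), 4.11, 93, np.float64(73.0))
side rack (array([541.2, 272.1]), array([ 59. , 194.2]), 5.23, 1021, np.float64(32.8))
side box (array([ 641.6, -146.2]), array([334. , 300.7]), 89.0, 7423, np.float64(62.6))
tape [0.694 0.292 0.001]
mug [0.608 0.485 0.008]
pot [0.897 0.451 0.033]
er [0.432 0.114 0.009]
lrack [0.316 0.215 0.028]
scene red (array([549.7, 206. ]), array([26. , 27.5]), 7.2, 113, np.float64(71.9))
scene green (array([548.2, 250.7]), array([20.6, 26.3]), 3.97, 112, np.float64(71.8))
scene blue (array([542.3, 293.7]), array([22.8, 26.7]), 3.47, 119, np.float64(71.7))
scene yellow (array([538.2, 337.3]), array([26.7, 27.5]), 9.13, 132, np.float64(71.7))
scene rack (array([513.1, 253.5]), array([312. , 197.3]), 28.53, 1179, np.float64(32.9))
scene box (array([ 641.8, -149.6]), array([326.9, 304.8]), 89.34, 8281, np.float64(63.1))
```

```bash
cat >> h.py <<'E'
def ori(yaw,s):  # tool y along s*X(yaw), z down
    a=np.radians(yaw); y=s*np.array([np.cos(a),np.sin(a),0]); z=np.array([0,0,-1.]); x=np.cross(y,z)
    return np.stack([x,y,z],1)
E
python3 - <<'E'
from h import *
for s in (1,-1):
    for p,yaw in (([.537,.338,.13],4.6),([.54,-.1,.1],-1),([.547,.207,.13],4.6)):
        print(s,p,np.round(robot.ik(p,ori(yaw,s)),1))
s=-1
R=ori(4.6,s)
try:
    robot.goto([.5365,.338,.15],R)
    pic,d,W=wrist(); np.savez("pics/w1.npz",p=pic,d=d,W=W)
    cv2.imwrite("pics/w1.png",pic[:,:,::-1])
    for k,m in masks(pic).items():
        mm=m&(W[...,2]>.066)&(W[...,2]<.08)
        if mm.sum()>5: print(k,rect(W,mm))
    Z=W[...,2]; print("rack",rect(W,(Z>.027)&(Z<.037)))
except robot.Unreachable as e: print(e)
print(robot.read_t(),robot.read_position(),robot.read_qpos(),robot.read_force())
E
```

```text
1 [0.537, 0.338, 0.13] [ 49.8  21.  -11.9   0.  -57.  134.8]
1 [0.54, -0.1, 0.1] [  9.9  15.6 -24.8   0.  -49.6 169.1]
1 [0.547, 0.207, 0.13] [ 39.9  16.8 -18.4   0.  -54.9 144.7]
-1 [0.537, 0.338, 0.13] [ 49.8  21.  -11.9   0.  -57.  -45.2]
-1 [0.54, -0.1, 0.1] [  9.9  15.6 -24.8   0.  -49.6 -10.9]
-1 [0.547, 0.207, 0.13] [ 39.9  16.8 -18.4   0.  -54.9 -35.3]
red (array([548.1, 207.4]), array([21.4, 30. ]), 5.04, 2093, np.float64(70.5))
green (array([544.2, 251.1]), array([20.4, 28.1]), 4.23, 63, np.float64(69.7))
blue (array([540.6, 294.7]), array([20.6, 29.8]), 4.9, 1430, np.float64(70.5))
yellow (array([536.7, 337.7]), array([20.6, 28.5]), 4.05, 1014, np.float64(70.6))
rack (array([555.3, 345.9]), array([343.5, 107.3]), 79.65, 15125, np.float64(30.7))
1.8083 [0.53612502 0.33918923 0.15027521] [ 4.99174279e+01  1.99646374e+01 -1.06263224e+01 -4.14065049e-04
 -5.93728650e+01 -4.52034736e+01] [-0.19475514 -0.01267595  0.31875919]
```

View pics/w1.png

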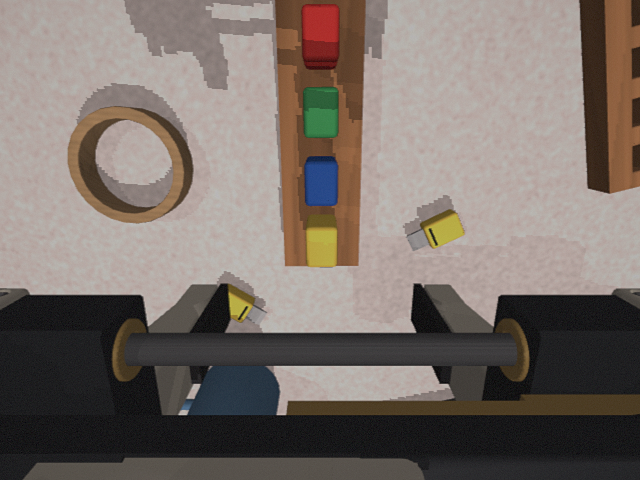

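The wrist view shows red (321,37), green (321,112), blue (321,181) and yellow (321,240) in line. The measured sizes and heights match the leaves, so I'll grasp yellow and look over the gap with it in hand.

```bash
python3 - <<'E'
from h import *
R=ori(4.7,-1)
robot.move_gripper(.5)
robot.servo_line([.5368,.3378,.039],R,speed=.12)
print(robot.read_position(),robot.read_force())
robot.move_gripper(0); print("w",robot.read_grip_width()*88,robot.read_position())
robot.servo_line([.5368,.3378,.135],speed=.15)
f0=robot.read_force()
robot.goto([.540,-.106,.114],ori(-.9,-1)); robot.dwell(.2)
pic,d,W=wrist(); np.savez("pics/w2.npz",p=pic,d=d,W=W)
cv2.imwrite("pics/w2.png",pic[:,:,::-1])
print(robot.read_t(),robot.read_position(),f0,robot.read_force(),robot.read_grip_width()*88)
E
```

```text
[0.53723557 0.33820308 0.03976008] [-0.18947125 -0.49856098 -0.91199375]
w 22.07055291209987 [0.53691473 0.33791673 0.03943118]
6.9583 [ 0.5402713  -0.10529305  0.11397119] [ 0.0089593  -0.2326465  -1.44931526] [ 0.24121583  0.10933713 -0.7293408 ] 21.776188267995092
```

View pics/w2.png

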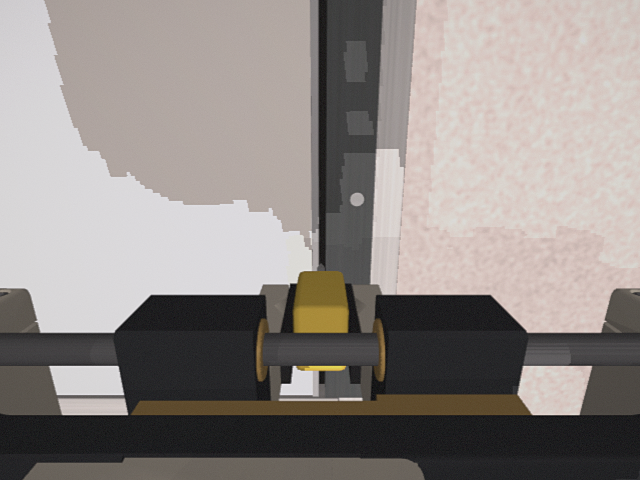

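Yellow is held, with the gap as a thin black band at about (316-326, 0-260) beside the dark bead. I'll measure the band edges by projecting them onto the z=62 mm plane.

```bash
python3 - <<'E'
from h import *
z=np.load("pics/w2.npz");p=z['p'];W=z['W'];g=cv2.cvtColor(p,cv2.COLOR_RGB2GRAY)
for r in (20,100,180,220,245): print(r,g[r,306:334], (W[r,306:334:2,2]*1000).round(0))
for r in (20,100,180,245):
  print([ (c,(W[r,c]*1000).round(1)) for c in (300,345)])
c=p[150:300,270:380]; cv2.imwrite("pics/w2c.png",cv2.resize(c,None,fx=5,fy=4,interpolation=cv2.INTER_CUBIC)[:,:,::-1])
E
```

```text
20 [167 170 172 165 138 134 135 130 133 132 134 125  86  33  30  22  31  32
  28  28  38  56  63  62  62  68  66  62] [59. 60. 60. 61. 59. 61. 61. nan 47. 46. 44. 60. 61. 61.]
100 [173 171 172 173 156 113 130 132 131 133 135 125  83  31  21  24  31  30
  31  33  44  66  65  65  64  67  63  66] [60. 60. 59. 61. 61. 61. 61. 48. 46. 46. 44. 62. 62. 61.]
180 [172 172 170 173 169 144 124 125 126 127 129 126  94  39  22  32  30  33
  31  37  54  66  65  66  65  63  62  66] [60. 60. 60. 59. 61. 61. 61. 46. 45. 45. 60. 61. 61. 59.]
220 [175 173 170 172 176 169 128 123 125 125 125 132 127  45  19  26  25  26
  25  48  79  87  90  85  86  86  88  87] [61. 58. 60. 61. 61. 60. 60. 46. 46. 46. 62. 61. 61. 61.]
245 [150 155 154 156 155 163 164 167 168 166 167 166 124  41  26  29  24  29
  20  46  75  83  83  81  80  81  82  81] [60. 59. 59. 61. 61. 60. 61. 45. 45. 46. 61. 61. 61. 62.]
[(300, array([ 549.5, -237.4,   60.6])), (345, array([ 526.6, -236.8,   61.4]))]
[(300, array([ 550.7, -199.2,   60.4])), (345, array([ 526.3, -198.9,   60.3]))]
[(300, array([ 552.1, -155.9,   59.2])), (345, array([ 526.2, -155.8,   61.2]))]
[(300, array([ 553.3, -116.4,   59.8])), (345, array([ 525.9, -116.1,   60.2]))]
```

View pics/w2c.png

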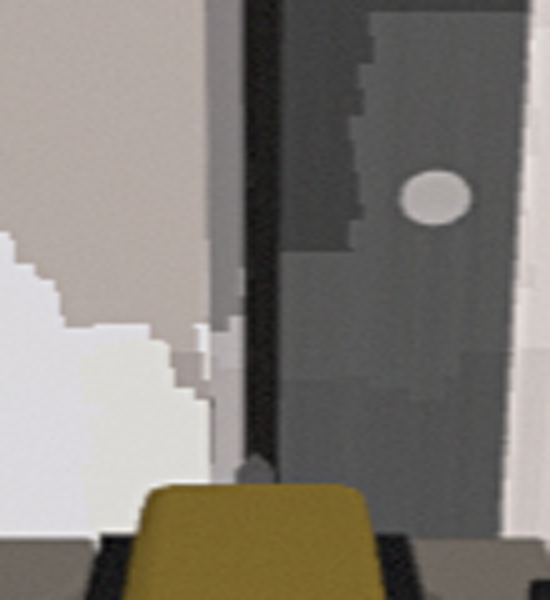

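The gap is about 4.2 mm (±0.3), its centre at x≈540.0 mm near the leaf, with a yaw of -0.85°. The tip sits at (321,268), 0.3 mm off the gap line. I'll insert with force feedback.

```bash
cat >> h.py <<'E'
XB=np.array([np.cos(np.radians(-.87)),np.sin(np.radians(-.87)),0]); YB=np.array([-XB[1],XB[0],0])
def insert(p,zend,fmax=8,k=.00006,z0=.0925,log=True):
    """p: TCP target; descend with admittance along box x. Returns target, bias."""
    p=np.array(p,float); p[2]=z0
    robot.servo_line(p,speed=.05); robot.dwell(.1); b=np.mean([robot.read_force() for _ in range(5)],0)
    i=0
    while p[2]>zend+1e-6:
        p[2]=max(zend,p[2]-.001); robot.servo_line(p,speed=.02)
        f=robot.read_force()-b; fx=f@XB; i+=1
        if log: print(f"z {p[2]*1e3:.1f} act {np.round(robot.read_position()*1e3,2)} fx {fx:.1f} fy {f@YB:.1f} fz {f[2]:.1f}")
        if abs(fx)>1: p+=XB*np.clip(k*fx,-.0004,.0004)
        if f[2]>fmax: print("STOP"); break
    return p,b
def probe(p,b,axis,step,n,flim):
    """step along axis until force limit, return list of (mm moved actual, force)"""
    q=p.copy(); out=[]; s=robot.read_position()
    for _ in range(n):
        q=q+axis*step; robot.servo_line(q,speed=.02)
        f=(robot.read_force()-b)@axis; out.append((round(float((robot.read_position()-s)@axis*1e3),2),round(float(f),1)))
        if abs(f)>flim: break
    robot.servo_line(p,speed=.02); return out
E
python3 - <<'E'
from h import *
p,b=insert([.5400,-.1053,0],.0735)
np.save("st.npy",np.array([p,b]))
print(p,b,robot.read_t(),robot.read_grip_width()*88)
E
```

```text
z 91.5 act [ 540.06 -105.33   91.62] fx -0.9 fy -0.4 fz -0.4
z 90.5 act [ 539.94 -105.3    90.47] fx -0.6 fy -0.3 fz -0.1
z 89.5 act [ 539.93 -105.3    89.4 ] fx -0.5 fy -1.3 fz -0.4
z 88.5 act [ 539.95 -105.3    88.41] fx -0.1 fy -1.0 fz -0.7
z 87.5 act [ 539.94 -105.31   87.43] fx -0.2 fy 0.2 fz -0.7
z 86.5 act [ 539.93 -105.31   86.41] fx -1.2 fy -0.8 fz -0.3
z 85.5 act [ 539.86 -105.3    85.42] fx -1.1 fy -0.4 fz -0.8
z 84.5 act [ 539.78 -105.31   84.43] fx -1.0 fy -0.2 fz -0.6
z 83.5 act [ 539.73 -105.3    83.42] fx -0.1 fy 0.0 fz -0.7
z 82.5 act [ 539.75 -105.31   82.43] fx 0.1 fy 0.2 fz -0.4
z 81.5 act [ 539.8  -105.31   81.43] fx -0.3 fy -0.3 fz -0.5
z 80.5 act [ 539.81 -105.29   80.43] fx -0.8 fy 0.3 fz -0.6
z 79.5 act [ 539.82 -105.3    79.44] fx -0.5 fy 0.7 fz -0.7
z 78.5 act [ 539.8  -105.32   78.43] fx -0.5 fy -0.0 fz -0.8
z 77.5 act [ 539.85 -105.3    77.47] fx -1.4 fy 0.3 fz 0.3
z 76.5 act [ 539.74 -105.27   76.42] fx -1.3 fy -0.2 fz -0.8
z 75.5 act [ 539.63 -105.3    75.46] fx -0.1 fy -0.2 fz 0.1
z 74.5 act [ 539.63 -105.31   74.44] fx -0.0 fy -0.3 fz 0.1
z 73.5 act [ 539.62 -105.29   73.44] fx -0.5 fy -0.1 fz -0.2
[ 0.53963711 -0.10529449  0.0735    ] [ 0.58893822  0.21202316 -0.04867948] 12.3917 22.02673324989548
```

```bash
python3 - <<'E'
from h import *
p,b=np.load("st.npy")
print("y",probe(p,b,YB,.001,3,5))
print("+x",probe(p,b,XB,.00015,7,2.5))
print("-x",probe(p,b,-XB,.00015,7,2.5))
print("-z",probe(p,b,np.array([0,0,-1.]),.0004,3,3))
print(robot.read_t(),robot.read_position())
E
```

```text
y [(1.08, -1.4), (2.06, 0.1), (3.04, -0.9)]
+x [(0.15, -0.7), (0.22, -0.7), (0.23, -1.3), (0.24, -3.6)]
-x [(0.09, 0.6), (0.45, 0.5), (0.62, 0.1), (0.59, -1.2), (0.58, -1.1), (0.65, -3.3)]
-z [(0.21, -2.1), (0.32, -7.8)]
17.1917 [ 0.5394587  -0.10529315  0.07332394]
```

Leaf4 slides freely along the gap: no drag in y, about 0.5-0.8 mm of play in x, and the floor is reached at TCP z≈73.2 mm. It's too loose, so I'll rack it and take green (leaf6).

```bash
python3 - <<'E'
from h import *
p,b=np.load("st.npy"); R=ori(4.7,-1)
robot.servo_line([p[0],p[1],.135],speed=.15)
robot.goto([.5369,.3379,.135],R); robot.dwell(.15)
print(robot.read_position())
robot.servo_line([.5369,.3379,.060],speed=.15)
robot.servo_line([.5369,.3379,.0396],speed=.05); print(robot.read_force(),robot.read_position())
robot.move_gripper(.5)
robot.servo_line([.5369,.3379,.12],speed=.2)
robot.goto([.5443,.2511,.115],R)
pic,d,W=wrist(); cv2.imwrite("pics/w3.png",pic[:,:,::-1])
robot.servo_line([.5443,.2511,.039],speed=.12); print(robot.read_position())
robot.move_gripper(0); print("w",robot.read_grip_width()*88,robot.read_position(),robot.read_t())
robot.servo_line([.5443,.2511,.135],speed=.15)
side,d=robot.grab_frame("side"); cv2.imwrite("pics/s3.png",cv2.resize(side[250:360,250:370],None,fx=5,fy=5)[:,:,::-1])
print(robot.read_t())
E
```

```text
[0.53738018 0.33680579 0.13516401]
[-1.03737561 -1.2063472   1.39520033] [0.53667225 0.3377833  0.03938194]
[0.54465337 0.25162749 0.03940837]
w 21.97338827683083 [0.54447965 0.25125113 0.03952275] 23.6833
24.525
```

View pics/s3.png

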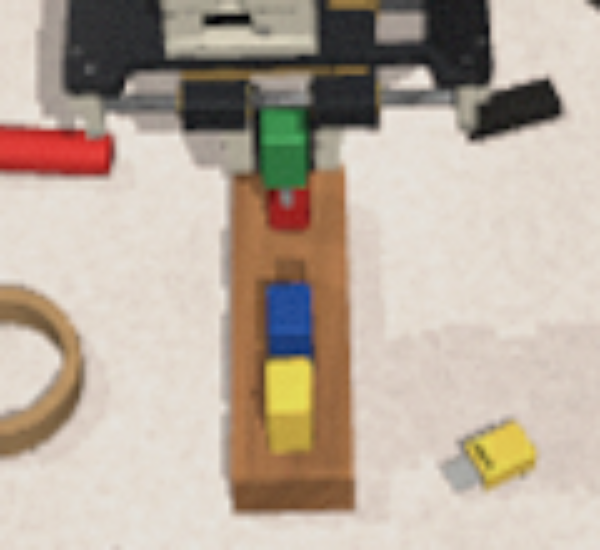

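Yellow (290,405) is back upright in its slot, with blue and red in place and green (285,150) in the gripper. Next is inserting leaf6.

```bash
python3 - <<'E'
from h import *
robot.goto([.5394,-.1053,.114],ori(-.87,-1))
p,b=insert([.5394,-.1053,0],.0735,fmax=18,k=.00005)
np.save("st.npy",np.array([p,b]))
print(p,b,robot.read_t(),robot.read_grip_width()*88)
E
```

```text
z 91.5 act [ 539.44 -105.32   91.63] fx 1.4 fy 1.0 fz -0.6
z 90.5 act [ 539.41 -105.32   90.46] fx 1.4 fy 0.7 fz -1.0
z 89.5 act [ 539.43 -105.32   89.37] fx 0.8 fy 1.0 fz -1.1
z 88.5 act [ 539.49 -105.3    88.41] fx 1.9 fy 0.6 fz -0.2
z 87.5 act [ 539.57 -105.32   87.39] fx 1.7 fy 1.2 fz -0.5
z 86.5 act [ 539.67 -105.31   86.42] fx 1.9 fy -0.7 fz -1.0
z 85.5 act [ 539.64 -105.36   85.53] fx -0.4 fy 0.4 fz 1.1
z 84.5 act [ 539.83 -105.38   84.63] fx -0.7 fy -0.1 fz 3.9
z 83.5 act [ 540.05 -105.34   83.7 ] fx 1.1 fy 0.8 fz 4.1
z 82.5 act [ 540.18 -105.34   82.54] fx 1.4 fy -1.1 fz 2.6
z 81.5 act [ 540.24 -105.27   81.52] fx 1.5 fy 0.2 fz 2.4
z 80.5 act [ 540.24 -105.27   80.48] fx 1.3 fy -0.2 fz 3.7
z 79.5 act [ 540.24 -105.25   79.48] fx 2.6 fy 0.6 fz 2.1
z 78.5 act [ 540.27 -105.29   78.43] fx 2.4 fy 0.6 fz 3.0
z 77.5 act [ 540.27 -105.3    77.37] fx 1.2 fy 0.5 fz 2.1
z 76.5 act [ 540.27 -105.33   76.34] fx 1.3 fy -0.2 fz 2.7
z 75.5 act [ 540.27 -105.33   75.3 ] fx 2.0 fy 0.2 fz 1.4
z 74.5 act [ 540.29 -105.34   74.28] fx 1.4 fy -0.5 fz 2.6
z 73.5 act [ 540.3  -105.36   73.35] fx -0.6 fy 0.2 fz 3.2
[ 0.54062245 -0.10531856  0.0735    ] [-1.48462444 -0.41065529  0.21797454] 31.3 21.769895768145034
```

Persistent 2-4 N drag once past the taper, so it binds. I'll confirm with a y drag, press it home, release and look.

```bash
python3 - <<'E'
from h import *
p,b=np.load("st.npy")
print("y",probe(p,b,YB,.0008,3,8))
q=p.copy()
for _ in range(6):
    q[2]-=.0003; robot.servo_line(q,speed=.02); f=robot.read_force()-b; print(robot.read_position()*1e3,f.round(1))
    if f[2]>12: break
q[:2]=robot.read_position()[:2]
robot.move_gripper(.45); robot.dwell(.1)
z=robot.read_position(); print(z,robot.read_force())
robot.servo_line([z[0],z[1],.16],speed=.15)
robot.goto([z[0]+.0,z[1]+.12,.20],ori(-.87,-1)); robot.dwell(.3)
pic,d,W=wrist(); cv2.imwrite("pics/w4.png",pic[:,:,::-1])
m=masks(pic)["green"]; mm=m&(W[...,2]>.09)&(W[...,2]<.125)
print("green",rect(W,mm))
Z=W[...,2]
print(robot.read_t(),robot.read_position())
s,d=robot.grab_frame("side"); cv2.imwrite("pics/s4.png",s[:,:,::-1]); Ws=cloud("side",d)
m=masks(s)["green"]; m[:150]=0; m[245:]=0; mm=m&(Ws[...,2]>.095); print("side",rect(Ws,mm), np.nanpercentile(Ws[m][:,2],[5,50,95]))
a,d=robot.grab_frame("scene"); cv2.imwrite("pics/c4.png",cv2.resize(a[180:340,140:460],None,fx=2.4,fy=2.4)[:,:,::-1])
E
```

```text
y [(0.36, -4.5), (1.12, -6.4), (1.91, -4.5)]
[ 540.32085114 -104.84844054   73.30004704] [-2.2  3.9  5.4]
[ 540.38238544 -104.88602746   73.2616461 ] [-3.3  4.7  8.3]
[ 540.35611468 -104.8844781    73.19953481] [-5.   5.5  9.8]
[ 540.39921285 -104.86417028   73.18712173] [-6.1  5.8 13.5]
[ 0.54065151 -0.10535668  0.07222479] [-0.03190294  0.42638007  0.52382664]
green (array([ 540.8, -105.3]), array([28. , 19.8]), 88.53, 40, np.float64(103.6))
35.6417 [0.54050005 0.01383194 0.1995773 ]
side (array([ 538.4, -103. ]), array([11.7, 31.7]), 3.52, 7, np.float64(105.6)) [0.07293699 0.08778625 0.10736475]
```

View pics/w4.png

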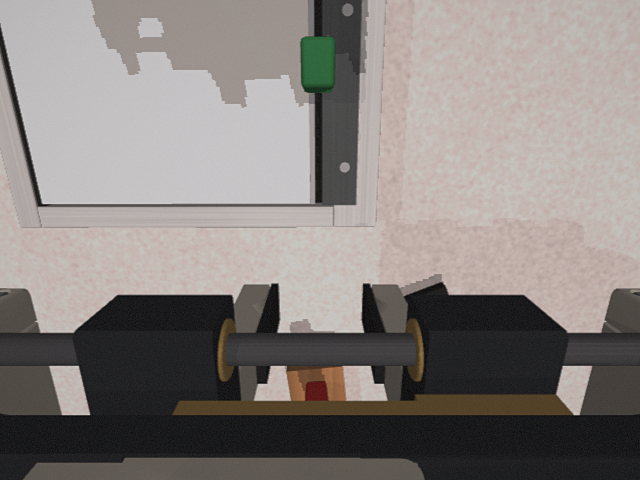

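View pics/c4.png

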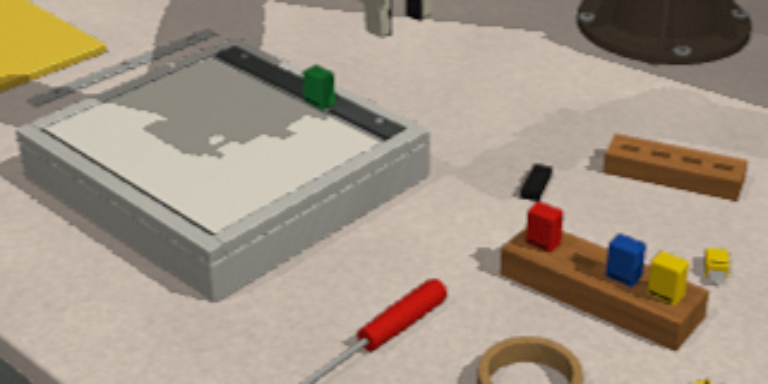

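Green stands upright in the gap at wrist (318,64). In the scene crop the rack holds red (545,225), blue (626,258) and yellow (668,278), with the green slot empty and the bystanders where they were.

```bash
python3 -c "
from rig import robot
robot.job_done(); print(robot.read_t())"
```

```text
the job is handed in; nothing more can be done
the job is handed in; nothing more can be done
```

The 6 mm leaf (green) binds, and I left it standing in the gap, pushed home. I handed the job in at about 36 s of the 72 s allowed.

- **Leaf4 (yellow):** it went in to the floor with no resistance. It had about 0.5–0.8 mm of play and no drag along the gap, so it was too loose. It is back upright in its own rack slot.
- **Leaf6 (green):** it wedged in with a peak of about 4 N, then kept a 2–4 N drag as it went down. It dragged at 4.5–6.4 N when pulled along the gap. I pressed it down until the force rose sharply to 13.5 N at z = 73.2 mm, where leaf4 had also met the floor, then released it.
- **Last checks:** the pictures show leaf6 upright, the red, blue and yellow leaves in the rack, and the other objects in view unmoved. Leaf8 (blue) and leaf10 (red) were never touched.
- **Disagreements:**
  - The wrist camera put the top of leaf6's handle at 103.6 mm, against 106 mm expected. That camera had also read about 1.5 mm low on the racked leaves. The side camera gave 105.6 mm, from only a few pixels.
  - The gap came out at about 4.2 mm in the picture and 4.5–4.8 mm by touch. Either way it is wider than leaf4 and narrower than leaf6.

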